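# Check the mould's core-pull air cylinders and reject the blocked one

### The job

Check the three small air cylinders before they are fitted to the mould: press each piston rod down gently, and if it runs freely push it fully home and stand that cylinder upright, one to a compartment, in the grey kit tray. One of the three has a blocked port, so its rod gets steadily harder to push: do not force it, put that cylinder in the red reject bin as soon as you have felt the resistance clearly rise. Do not knock cylinders over, and leave everything else on the bench where it is.

Things in the scene. Friction and masses are not known exactly. Their poses are not given: they have to be found in the camera images.
- cyl_1_mid (a point): Cylinder 1: compact air cylinder, loose, square aluminium body 40 x 40 mm, 52 mm tall, 0.25 kg, standing on the bench with its rod up on the body's axis. The point is the body's centre, 26 mm above its underside; z up along the rod, x and y square to the side faces, any of which can be gripped (two brass ports lie flush in the +x face). All three look alike.
- rod_1 (a joint): piston rod of cylinder 1, 12 mm steel: 0 = fully out (rod end 78 mm above the cylinder's underside), 0.020 m = fully home against a stop cushioned at 8 N per mm (rod end 58 mm above the underside, 6 mm above the body); grows as it is pressed down. It starts nearly out. More than 30 N on a rod damages it.
- rod_1_end (a point): rod end of cylinder 1: centre of its flat free end, the place to press; z up. A free rod moves at a steady 4 to 6 N over the whole stroke and stays where it is left. That of the blocked cylinder gets harder by about 1.2 N per mm, is past 10 N within 8 mm and springs back part of the way when let go. Which cylinder it is cannot be seen.
- cyl_2_mid (a point): Cylinder 2: compact air cylinder, loose, square aluminium body 40 x 40 mm, 52 mm tall, 0.25 kg, standing on the bench with its rod up on the body's axis. The point is the body's centre, 26 mm above its underside; z up along the rod, x and y square to the side faces, any of which can be gripped (two brass ports lie flush in the +x face). All three look alike.
- rod_2 (a joint): piston rod of cylinder 2, 12 mm steel: 0 = fully out (rod end 78 mm above the cylinder's underside), 0.020 m = fully home against a stop cushioned at 8 N per mm (rod end 58 mm above the underside, 6 mm above the body); grows as it is pressed down. It starts nearly out. More than 30 N on a rod damages it.
- rod_2_end (a point): rod end of cylinder 2: centre of its flat free end, the place to press; z up. A free rod moves at a steady 4 to 6 N over the whole stroke and stays where it is left. That of the blocked cylinder gets harder by about 1.2 N per mm, is past 10 N within 8 mm and springs back part of the way when let go. Which cylinder it is cannot be seen.
- cyl_3_mid (a point): Cylinder 3: compact air cylinder, loose, square aluminium body 40 x 40 mm, 52 mm tall, 0.25 kg, standing on the bench with its rod up on the body's axis. The point is the body's centre, 26 mm above its underside; z up along the rod, x and y square to the side faces, any of which can be gripped (two brass ports lie flush in the +x face). All three look alike.
- rod_3 (a joint): piston rod of cylinder 3, 12 mm steel: 0 = fully out (rod end 78 mm above the cylinder's underside), 0.020 m = fully home against a stop cushioned at 8 N per mm (rod end 58 mm above the underside, 6 mm above the body); grows as it is pressed down. It starts nearly out. More than 30 N on a rod damages it.
- rod_3_end (a point): rod end of cylinder 3: centre of its flat free end, the place to press; z up. A free rod moves at a steady 4 to 6 N over the whole stroke and stays where it is left. That of the blocked cylinder gets harder by about 1.2 N per mm, is past 10 N within 8 mm and springs back part of the way when let go. Which cylinder it is cannot be seen.
- pocket_a (a point): one of the two open compartments of the grey kit tray (174 x 92 mm, fixed to the bench); compartments are 81 mm (along the tray's x) by 84 mm inside, with walls and divider 4 mm thick and 20 mm high, floor 4 mm thick, for one cylinder each. The point is the centre of the compartment's floor, 4 mm above the bench; z up.
- pocket_b (a point): the other compartment of the kit tray, 85 mm from the first along the tray's x; compartments are 81 mm (along the tray's x) by 84 mm inside, with walls and divider 4 mm thick and 20 mm high, floor 4 mm thick, for one cylinder each. The point is the centre of the compartment's floor, 4 mm above the bench; z up.
- reject_floor (a point): centre of the floor of the open red reject bin, fixed: 140 x 140 mm outside with a lip to 150 mm, 132 x 132 mm inside, walls 40 mm high, floor 4 mm above the bench; x and y square to the walls, z up.
- jar_mid (a point): Bystander, loose, to be left where it is: white open jar, 52 mm diameter, 70 mm tall. The point is its middle, half-way up; z up.
- tin_mid (a point): Bystander, loose, to be left where it is: round yellow tin of polishing paste, 52 mm diameter, 45 mm tall. The point is its middle, half-way up; z up.
- bush_mid (a point): Bystander, loose, to be left where it is: steel guide bush, 50 mm flange, 40 mm diameter body, 62 mm tall. The point is its middle, half-way up; z up.
- knife_mid (a point): Bystander, loose, to be left where it is: yellow utility knife lying flat, 160 mm long (along its x), 27 mm wide, 21 mm tall. The point is its middle, half-way up; z up.
- stone_mid (a point): Bystander, loose, to be left where it is: flat oilstone, 120 x 24 x 13 mm, long along its x. The point is its middle, half-way up; z up.
- eyebolt_mid (a point): Bystander, loose, to be left where it is: lifting eyebolt lying flat, ring 72 mm outside, 16 mm thick, shank out to 70 mm along its x. The point is its middle, half-way up; z up.
- bottle_mid (a point): Bystander, loose, to be left where it is: green bottle, 60 mm diameter, 165 mm tall, easily tipped. The point is its middle, half-way up; z up.
- cap_mid (a point): Bystander, loose, to be left where it is: white screw cap, 42 mm diameter, 13 mm tall. The point is its middle, half-way up; z up.
Things that resemble listed ones, but are neither listed nor needed, are in the scene too. There is more than one size of the part that bears reject_floor; the job needs the smaller.

How it is judged:
By the outcome, as a careful person would: the job done as asked, in the order asked, and still so for the second after the job is handed in, with the robot touching nothing.
It also fails if it takes over 72 s, if anything falls off the work surface, if the arm or the gripper's body presses on something with over 40 N, if the wrist force passes 120 N, or if a joint passes its speed limit or range.

### The arm

A 6-joint arm with a two-finger parallel gripper is mounted at the origin on the work surface. World frame = base frame: x ahead of the robot, y to its left, z up, the work surface at z = 0. Lengths are in m, angles in rad, forces in N, time in s.
With the tool pointing down it reaches from about 0.3 to 0.875 m from the base axis. Payload 6.4 kg.
Tool frame: the origin (TCP) lies midway between the tips of the shut fingers; the grasp point (between the pads) lies 19 mm behind it; z points along the fingers, y is the line along which they close (so a half turn about z gives the same grasp; the last joint's range is limited). The gripper opens to 85 mm and grips with 20 to 120 N. Pads are 22 mm wide; open, the fingers measure 114 mm over their backs; the gripper's body (76 mm by 85 mm) begins 54 mm behind the grasp point. The pads swing forward as they close: fully open they stand 13 mm farther back than shut.
Start: joints at [-0.206, 0.181, 1.607, -0, 1.354, -0.206], TCP at [0.575, 0, 0.231] pointing down, gripper open.
Joint ranges: [-2.99, 2.99], [-0.89, 2.07], [0.3, 2.58], [-1.14, 4.28], [0, 2.63], [-3.12, 3.12]. Speed limits (rad/s): [2.57, 2.57, 3.01, 3.14, 3.14, 3.14].

### API

Orientations are given as a unit quaternion [w, x, y, z].
In Python, from bench import ctrl gives the robot as it stands. The module is installed in compiled form; this text tells all that it offers.
- The arm moves only by the tool move_arm, never from a script. Its argument "plan" is one flat list of numbers, 6 for each row, row after row: the shift along the world's x, y, z in units of 50 mm (1.0 is 50 mm), then the turn, a rotation vector about the world's x, y, z in rad. A call has 1 to 10 rows; each row is the pose to reach, as a shift and turn from the pose commanded when the call began; what a row does not reach only later rows make up. A row lasts 1/8 s, in which the tool goes at most 62.5 mm and 10.7 degrees, less where a joint would pass 70% of its speed; a pose out of reach is approached as far as the arm can. A call with a gripper value outside its range is refused whole. "grip" is the finger opening in mm, from 0 to 85.4, set as the call begins (left out, the last holds). The fingers move at their own pace and stop on an object; the grip force is fixed at half the most. Time passes only in rows, so rows that repeat a pose let the fingers close. It gives the time, the measured TCP pose, the force, the opening and the grip force at its end, in the units of the state.
- ctrl.get_obs(): the state, without advancing time (a new reading comes with each control period).
- ctrl.camera(name): name is "scene" or "side" or "wrist"; returns a dict with "pixels" (480x640x3 uint8, red, green, blue), "fx", "fy", "cx", "cy" (pixels), "dist_coeffs" ([k1, k2, p1, p2, k3] as OpenCV has them; the pictures are not rectified), "origin" and "attitude" of the camera in the world. Camera axes: x right, y down, z forward; pixel columns grow to the right and rows downward; lengths in m; the calibration is good to about 2 mm. A picture is of the moment at which its call begins. There is no depth.
- ctrl.hand_in(): hands the job in; it is judged then, once.
The state is a dict: "time_s": time; "q": joint angles; "dq": joint speeds; "joint_efforts": joint torques, N m; "eef_pos": TCP position; "eef_rot": TCP orientation; "wrist_force": force on the tool from outside, world axes, zero at the start; "torque": the same for the moment, N m; "opening": opening from 0.0 (shut) to 1.0 (fully open); "grasp_force": force on a finger pad.
Only numpy, scipy, OpenCV 4.12 (cv2) and the standard library are available. Lean on these libraries where they do the work, as an engineer would, in place of code of your own. Each camera call takes 0.05 s, during which the arm holds its last target. There are 200 camera calls.

## Working session

There is one attempt and no reset: what is moved stays moved. The work goes in short steps, Python scripts to look and compute and a tool call to move; the robot and the scene stay as the last step left them, time stands still between calls to the robot, and variables do not carry over. Pictures are saved under pics/ and viewed, at most 10 in all, crops included, and the job is handed in when it is done.

Besides the shell and the picture viewer there is one more tool, called after "Request:" by a JSON object that holds its "op" and its "data", one argument or row to a line. move_arm: Moves the arm, as the interface text tells. Its arguments: {"type":"object","properties":{"plan":{"type":"array"},"grip":{"type":"number"}},"required":["plan"]}

```bash
mkdir -p pics
cat > h.py <<'E'
import numpy as np, cv2
from scipy.spatial.transform import Rotation as R
from bench import ctrl
def cam(n):
    c=ctrl.camera(n); a=np.array(c["attitude"],float)
    c["K"]=np.array([[c["fx"],0,c["cx"]],[0,c["fy"],c["cy"]],[0,0,1]])
    c["R"]=a if a.shape==(3,3) else R.from_quat(a[[1,2,3,0]]).as_matrix()
    c["D"]=np.array(c["dist_coeffs"],float); c["o"]=np.array(c["origin"],float)
    c["img"]=cv2.cvtColor(np.array(c["pixels"]),cv2.COLOR_RGB2BGR)
    return c
def ray(c,uv,z):
    p=cv2.undistortPoints(np.array(uv,float).reshape(-1,1,2),c["K"],c["D"]).reshape(-1,2)
    d=np.c_[p,np.ones(len(p))]@c["R"].T
    return c["o"]+d*((z-c["o"][2])/d[:,2])[:,None]
def proj(c,P):
    P=np.array(P,float).reshape(-1,3)
    rv=cv2.Rodrigues(c["R"].T)[0]
    return cv2.projectPoints(P,rv,-c["R"].T@c["o"],c["K"],c["D"])[0].reshape(-1,2)
E
python3 - <<'E'
from h import *
for n in("scene","side","wrist"):
    c=cam(n); cv2.imwrite(f"pics/{n}0.png",c["img"]); print(n,c["o"],c["attitude"],c["fx"])
    np.savez(f"{n}0.npz",**{k:c[k] for k in("K","R","D","o","img")})
o=ctrl.get_obs();print(o)
E
```

```text
scene [0.94633323 0.12143373 0.97414691] [-0.14963106  0.60661993  0.75709639 -0.19086085] 476.7970925432512
side [-0.33506787  0.8603031   0.94675546] [ 0.16762384 -0.32643792  0.82896699 -0.42208324] 556.7787349449293
wrist [0.57551842 0.0826871  0.37295651] [ 1.61303836e-01  9.86904635e-01  3.08740824e-04 -4.68462217e-04] 398.1125857833349
{'time_s': 0.15, 'q': array([-2.06310520e-01,  1.81410873e-01,  1.60775550e+00,  2.13936387e-05,
        1.35375256e+00, -2.06270047e-01]), 'dq': array([-9.93535985e-05, -1.95535090e-03, -2.19273854e-03, -2.36740535e-04,
       -1.38857022e-03, -1.19683094e-03]), 'joint_efforts': array([ 1.94259010e-03, -4.45260644e+01, -3.51692533e+01, -1.26067753e-04,
        5.82284134e-03,  2.14055274e-05]), 'eef_pos': array([5.74601156e-01, 1.01736340e-04, 2.30579345e-01]), 'eef_rot': array([-5.60734417e-04,  7.07122569e-01,  7.07090682e-01, -3.54181935e-04]), 'wrist_force': array([ 0.22770495,  0.38754577, -0.05555665]), 'torque': array([ 0.02625184,  0.03890905, -0.02110093]), 'grasp_force': 0.0, 'opening': 1.0004765588768902}
```

View pics/scene0.png

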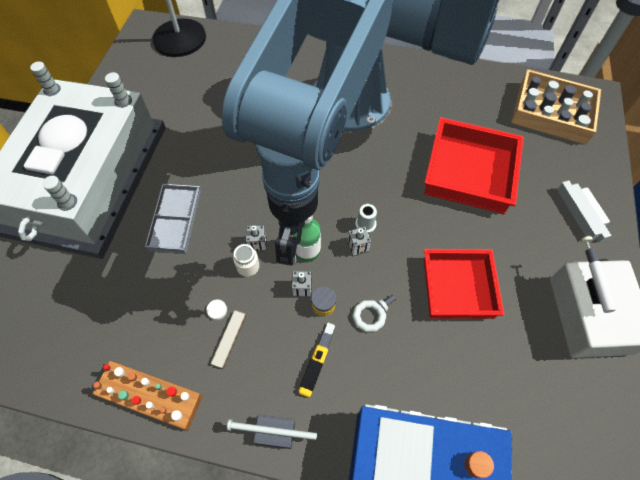

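View pics/side0.png

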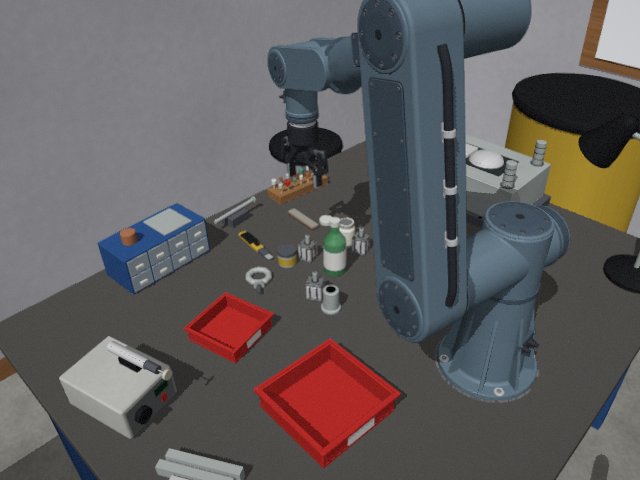

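Scene view: three cylinders at (256,236), (301,284) and (360,241), the kit tray at (174,217), the small red bin at (462,283) and the large bin at (474,165). What could be mistaken for what:
- **Cylinders:** the three look alike, and the bush at (367,217) stands next to one.
- **Bins:** small (462,283) against large (474,165). The smaller is the right one.
- **Tray:** the only other candidates are the crates at (147,394) and (557,105). The grey one is right.

Next is a close crop to check this.

Run:
```python
from h import *
a=cv2.imread("pics/scene0.png")[200:330,225:405]; b=cv2.imread("pics/wrist0.png")
cv2.imwrite("pics/c1.png",cv2.resize(a,None,fx=4.4,fy=4.4,interpolation=cv2.INTER_CUBIC))
c=np.load("scene0.npz")
print(ray(c,[(256,229),(301,276),(360,233)],.078), ray(c,[(174,217)],.02),ray(c,[(462,283)],.04))
print(ray(c,[(167,185),(200,188),(185,252),(148,247)],.02))
print(ray(c,[(425,251),(495,250),(503,318),(430,319)],.04))
```

```text
[[ 0.48610659 -0.11585278  0.078     ]
 [ 0.57218534  0.00445187  0.078     ]
 [ 0.44727363  0.10460189  0.078     ]] [[ 0.46693272 -0.32785704  0.02      ]] [[0.49828633 0.33668361 0.04      ]]
[[ 0.38526701 -0.37692877  0.02      ]
 [ 0.37640806 -0.29500115  0.02      ]
 [ 0.54784122 -0.2710371   0.02      ]
 [ 0.55428404 -0.35794265  0.02      ]]
[[0.43952221 0.25103324 0.04      ]
 [0.4035822  0.40213712 0.04      ]
 [0.55824316 0.42580393 0.04      ]
 [0.59234692 0.27882985 0.04      ]]
```

View pics/c1.png

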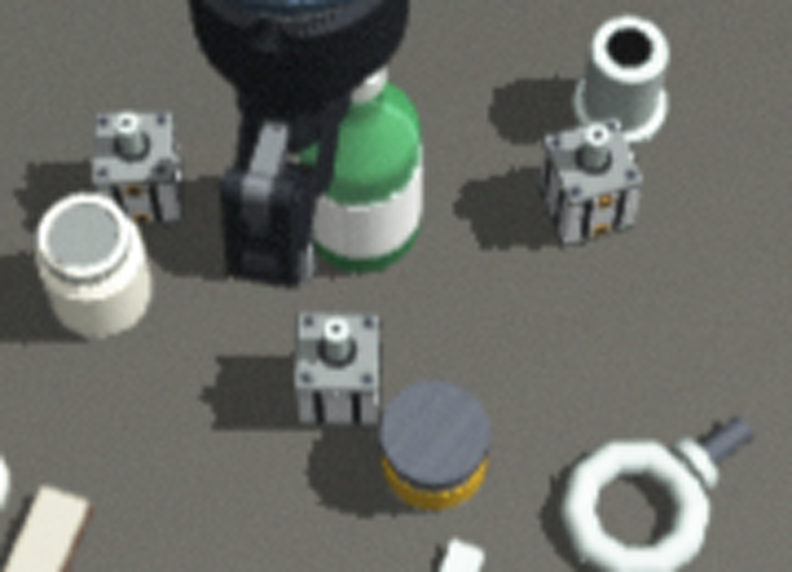

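View pics/wrist0.png

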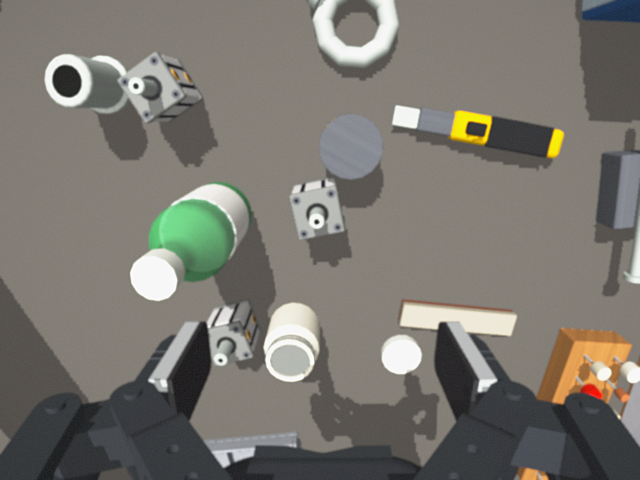

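Close crop: three identical cylinders with rod ends at scene px (253.6,227.7), (301.4,274.5) and (360.7,230.2). In the wrist view they are at (222,359), (318,216) and (136,86). Next to them stand the jar (A), the bottle, the tin (B) and the bush (C).

```bash
cat >> h.py <<'E'
def tri(c1,u1,c2,u2):
    r=[]
    for a,b in zip(u1,u2):
        A=[];B=[]
        for c,u in((c1,a),(c2,b)):
            d=ray(c,[u],0)[0]-c["o"]; d/=np.linalg.norm(d); M=np.eye(3)-np.outer(d,d); A.append(M);B.append(M@c["o"])
        r.append(np.linalg.lstsq(np.vstack(A),np.hstack(B),rcond=None)[0])
    return np.array(r)
E
python3 - <<'E'
from h import *
np.set_printoptions(precision=4,suppress=True)
s=np.load("scene0.npz");w=np.load("wrist0.npz")
cr=lambda L:[(x/4.4+225,y/4.4+200) for x,y in L]
print("rods",tri(s,cr([(126,122),(336,328),(597,133)]),w,[(222,359),(318,216),(136,86)]))
for n,L in(("A",[(102,120),(162,118),(172,168),(110,175)]),("B",[(310,320),(370,322),(368,378),(308,380)]),("C",[(557,178),(614,127),(632,170),(560,190)])):
    P=ray(s,cr(L),.052)[:,:2]; e=np.roll(P,-1,0)-P; print(n,P.mean(0),np.linalg.norm(e,axis=1),np.degrees(np.arctan2(e[:,1],e[:,0]))%90)
for n,L in(("B",[(298,189),(331,184),(339,229),(304,236)]),("C",[(122,83),(155,55),(185,90),(149,118)])):
    P=ray(w,L,.052)[:,:2]; e=np.roll(P,-1,0)-P; print("w",n,P.mean(0),np.linalg.norm(e,axis=1),np.degrees(np.arctan2(e[:,1],e[:,0]))%90)
print("jar",ray(s,cr([(85,235)]),.07),ray(w,[(292,358)],.07))
print("tin",ray(s,cr([(434,432)]),.045),ray(w,[(351,146)],.045))
print("bush",ray(s,cr([(628,46)]),.062),ray(w,[(68,81)],.062))
print("bottle",ray(w,[(157,275)],.165), ray(s,[(309.5,219)],.165))
print("bigbin",ray(s,[(442,121),(523,137),(505,211),(427,199)],.05))
print("eyebolt",ray(s,cr([(637,510)]),.008),"cap",ray(s,[(216,310)],.013))
E
```

```text
rods [[ 0.487  -0.1202  0.081 ]
 [ 0.5715  0.0068  0.0825]
 [ 0.4437  0.1039  0.0823]]
A [ 0.4824 -0.1199] [0.0303 0.0294 0.031  0.032 ] [14.6762 25.4292 19.8402 23.5708]
B [0.5686 0.0051] [0.0288 0.0289 0.0284 0.031 ] [10.467  11.0919 14.6196 11.9759]
C [0.4448 0.1047] [0.0415 0.0257 0.038  0.0068] [56.8673 30.1976 29.7163 23.1195]
w B [0.5716 0.006 ] [0.0271 0.0386 0.0301 0.0402] [ 8.6878 10.4213 11.83    6.1866]
w C [0.4442 0.104 ] [0.0344 0.0336 0.0369 0.0328] [34.3171 39.0688 33.3356 34.9165]
jar [[ 0.5444 -0.1259  0.07  ]] [[ 0.5481 -0.1251  0.07  ]]
tin [[0.5969 0.0575 0.045 ]] [[0.5983 0.0572 0.045 ]]
bush [[0.3779 0.1111 0.062 ]] [[0.3817 0.1101 0.062 ]]
bottle [[ 0.4803 -0.0051  0.165 ]] [[0.4863 0.0038 0.165 ]]
bigbin [[0.0663 0.2512 0.05  ]
 [0.0729 0.4554 0.05  ]
 [0.3035 0.4173 0.05  ]
 [0.3103 0.2392 0.05  ]]
eyebolt [[0.6008 0.1587 0.008 ]] cap [[ 0.6609 -0.162   0.013 ]]
```

Request:
{"op": "move_arm", "data": {
  "plan": [-0.07,0.12,-0.6,0,0,0.1,-0.07,0.12,-1.2,0,0,0.18,-0.07,0.12,-1.8,0,0,0.18,-0.07,0.12,-2.4,0,0,0.18,-0.07,0.12,-2.7,0,0,0.18,-0.07,0.12,-2.8,0,0,0.18,-0.07,0.12,-2.8,0,0,0.18],
  "grip": 0
}}

```text
time_s: 1.02
eef_pos: [0.572, 0.0059, 0.0918]
eef_rot: [0.0, 0.641, 0.768, 0.0]
wrist_force: [-0.4, -0.6, 0.1]
opening: -0.001
grasp_force: 0.0
```

Request:
{"op": "move_arm", "data": {
  "plan": [0,0,-0.1,0,0,0,0,0,-0.2,0,0,0,0,0,-0.26,0,0,0,0,0,-0.3,0,0,0,0,0,-0.3,0,0,0]
}}

```text
time_s: 1.65
eef_pos: [0.5717, 0.006, 0.0766]
eef_rot: [0.0, 0.641, 0.768, 0.0]
wrist_force: [-1.4, 0.6, 2.5]
opening: -0.001
grasp_force: 1.4
```

Request:
{"op": "move_arm", "data": {
  "plan": [0,0,-0.03,0,0,0,0,0,-0.06,0,0,0,0,0,-0.06,0,0,0]
}}

```text
time_s: 2.02
eef_pos: [0.5717, 0.006, 0.0736]
eef_rot: [0.0, 0.641, 0.768, 0.0]
wrist_force: [-1.8, 1.0, 4.5]
opening: -0.002
grasp_force: 2.3
```

Request:
{"op": "move_arm", "data": {
  "plan": [0,0,-0.03,0,0,0,0,0,-0.06,0,0,0,0,0,-0.06,0,0,0]
}}

```text
time_s: 2.4
eef_pos: [0.5716, 0.006, 0.0705]
eef_rot: [0.0, 0.641, 0.768, 0.0]
wrist_force: [-2.0, 1.0, 4.7]
opening: -0.0
grasp_force: 2.3
```

Request:
{"op": "move_arm", "data": {
  "plan": [0,0,-0.04,0,0,0,0,0,-0.08,0,0,0,0,0,-0.08,0,0,0]
}}

```text
time_s: 2.78
eef_pos: [0.5716, 0.006, 0.0664]
eef_rot: [0.0, 0.641, 0.768, 0.0]
wrist_force: [-0.8, 0.6, 3.3]
opening: 0.002
grasp_force: 2.1
```

Request:
{"op": "move_arm", "data": {
  "plan": [0,0,-0.04,0,0,0,0,0,-0.08,0,0,0,0,0,-0.08,0,0,0]
}}

```text
time_s: 3.15
eef_pos: [0.5716, 0.006, 0.0623]
eef_rot: [0.0, 0.641, 0.768, 0.0]
wrist_force: [-1.4, -0.0, 3.6]
opening: -0.003
grasp_force: 2.1
```

Request:
{"op": "move_arm", "data": {
  "plan": [0,0,-0.03,0,0,0,0,0,-0.05,0,0,0,0,0,-0.05,0,0,0]
}}

```text
time_s: 3.52
eef_pos: [0.5716, 0.006, 0.0599]
eef_rot: [0.0, 0.641, 0.768, 0.0]
wrist_force: [-1.9, 0.0, 4.0]
opening: 0.007
grasp_force: 2.3
```

Free. Push it home, watching the force.

Request:
{"op": "move_arm", "data": {
  "plan": [0,0,-0.02,0,0,0,0,0,-0.04,0,0,0,0,0,-0.04,0,0,0]
}}

```text
time_s: 3.9
eef_pos: [0.5716, 0.006, 0.0578]
eef_rot: [0.0, 0.641, 0.768, 0.0]
wrist_force: [-1.7, 0.3, 4.9]
opening: 0.002
grasp_force: 2.3
```

Request:
{"op": "move_arm", "data": {
  "plan": [0,0,-0.01,0,0,0,0,0,-0.02,0,0,0]
}}

```text
time_s: 4.15
eef_pos: [0.5717, 0.006, 0.057]
eef_rot: [0.0, 0.641, 0.768, 0.0]
wrist_force: [-2.8, 1.0, 7.5]
opening: 0.001
grasp_force: 3.6
```

Request:
{"op": "move_arm", "data": {
  "plan": [0,0,-0.01,0,0,0,0,0,-0.02,0,0,0,0,0,-0.02,0,0,0]
}}

```text
time_s: 4.53
eef_pos: [0.5719, 0.006, 0.0566]
eef_rot: [0.0, 0.641, 0.768, 0.0]
wrist_force: [-3.6, 0.5, 9.6]
opening: 0.001
grasp_force: 5.1
```

Request:
{"op": "move_arm", "data": {
  "plan": [0,0,-0.01,0,0,0,0,0,-0.02,0,0,0,0,0,-0.02,0,0,0]
}}

```text
time_s: 4.9
eef_pos: [0.5721, 0.0059, 0.0561]
eef_rot: [0.0, 0.641, 0.768, 0.0]
wrist_force: [-4.2, 0.6, 13.3]
opening: -0.0
grasp_force: 6.8
```

Request:
{"op": "move_arm", "data": {
  "plan": [0,0,0.3,0,0,0,0,0,1.0,0,0,0,0,0,1.4,0,0,0]
}}

```text
time_s: 5.28
eef_pos: [0.5722, 0.0059, 0.1264]
eef_rot: [0.001, 0.641, 0.768, 0.0]
wrist_force: [0.6, 0.5, -0.3]
opening: -0.0
grasp_force: 0.0
```

Request:
{"op": "move_arm", "data": {
  "plan": [0,0,0,0,0,0,0,0,0,0,0,0,0,0,0,0,0,0],
  "grip": 58
}}

```text
time_s: 5.65
eef_pos: [0.5706, 0.0062, 0.1233]
eef_rot: [-0.001, 0.641, 0.768, -0.001]
wrist_force: [-0.4, -0.1, -0.0]
opening: 0.637
grasp_force: 0.0
```

Run:
```python
from h import *
c=cam("wrist"); cv2.imwrite("pics/wB.png",c["img"]); np.savez("wB.npz",**{k:c[k] for k in("K","R","D","o","img")})
print(c["o"],ctrl.get_obs()["eef_pos"],proj(c,[(.571,.006,.058)]))
```

```text
[0.55708779 0.08739505 0.265863  ] [0.57070191 0.00615227 0.12348709] [[321.46669531 267.32009167]]
```

View pics/wB.png

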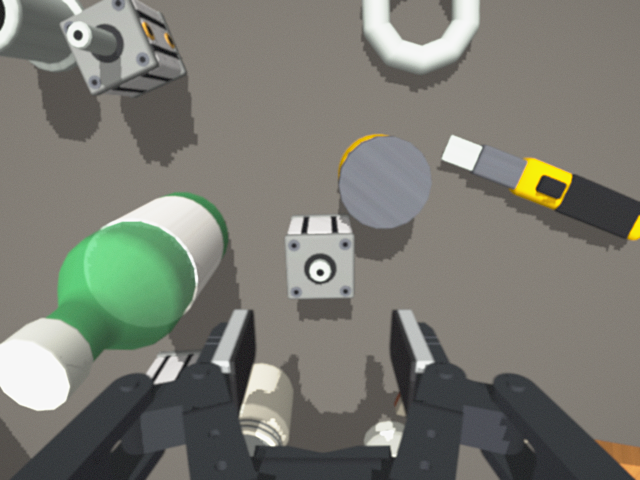

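The rod is fully down at (320,270), the body is square to the image and centred between the fingers, and the tin at (385,182) is clear. Descend and grip.

Request:
{"op": "move_arm", "data": {
  "plan": [0,0,-0.7,0,0,0,0,0,-1.4,0,0,0,0,0,-1.8,0,0,0,0,0,-2.03,0,0,0,0,0,-2.03,0,0,0]
}}

```text
time_s: 6.32
eef_pos: [0.5713, 0.006, 0.0228]
eef_rot: [-0.0, 0.641, 0.768, -0.0]
wrist_force: [0.1, 0.6, 1.1]
opening: 0.679
grasp_force: 0.0
```

Request:
{"op": "move_arm", "data": {
  "plan": [0,0,0,0,0,0,0,0,0,0,0,0,0,0,0,0,0,0,0,0,0,0,0,0],
  "grip": 20
}}

```text
time_s: 6.82
eef_pos: [0.5726, 0.0058, 0.0246]
eef_rot: [0.001, 0.641, 0.768, 0.001]
wrist_force: [-0.4, 0.1, 5.7]
opening: 0.456
grasp_force: 62.6
```

Request:
{"op": "move_arm", "data": {
  "plan": [0,0,0.4,0,0,0,0,0,1.2,0,0,0,0,0,2.0,0,0,0,-0.1,-0.5,2.15,0,0,0,-0.3,-1.4,2.15,0,0,0,-0.5,-2.4,2.15,0,0,0,-0.7,-3.4,2.15,0,0,0,-0.9,-4.4,2.15,0,0,0,-1.1,-5.4,2.15,0,0,0,-1.26,-6.2,2.15,0,0,0]
}}

```text
time_s: 8.07
eef_pos: [0.5077, -0.3059, 0.1317]
eef_rot: [0.0, 0.641, 0.767, -0.0]
wrist_force: [-0.1, 0.9, -2.4]
opening: 0.458
grasp_force: 61.6
```

Request:
{"op": "move_arm", "data": {
  "plan": [0,-0.32,0,0,0,0,0,-0.32,0,0,0,0,0,-0.32,0,0,0,0]
}}

```text
time_s: 8.45
eef_pos: [0.5087, -0.3184, 0.1307]
eef_rot: [-0.001, 0.64, 0.768, 0.0]
wrist_force: [-0.4, 0.2, -2.5]
opening: 0.457
grasp_force: 61.6
```

Run:
```python
from h import *
c=cam("scene");o=ctrl.get_obs(); print(o["eef_pos"],o["wrist_force"],o["opening"])
im=c["img"].copy()
s=c
P=ray(s,[(167,185),(200,188),(185,252),(148,247)],.02); 
cv2.imwrite("pics/s2.png",np.hstack([cv2.resize(im[140:300,100:290],None,fx=2.1,fy=2.1,interpolation=cv2.INTER_CUBIC),cv2.resize(cam("wrist")["img"],(448,336))]))
```

```text
[ 0.50876726 -0.31830066  0.13069574] [-0.72327474  0.2289147  -3.74714705] 0.45984795515128174
```

View pics/s2.png

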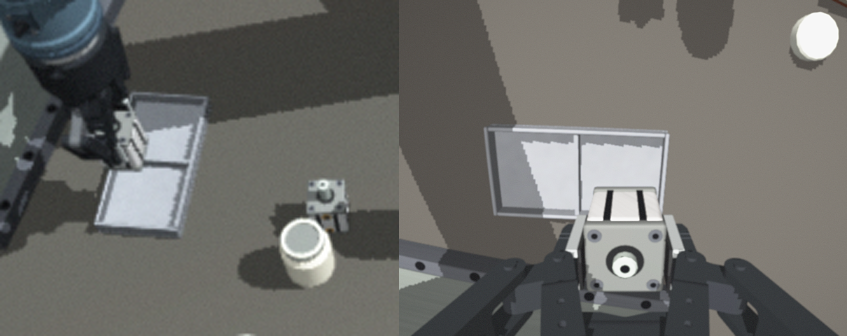

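The held cylinder is upright, the tray is ahead of it in the wrist view, and the right-hand compartment is the target. Measure the pocket centre from this view.

Run:
```python
from h import *
c=cam("wrist"); f=lambda L:[((x-399)/.7,y/.7) for x,y in L]
P=ray(c,f([(487,128),(668,131),(494,215),(579,132)]),.02); print(P.round(4)); 
u=(P[1]-P[0])/np.linalg.norm(P[1]-P[0]); v=np.array([-u[1],u[0],0])
print(np.linalg.norm(P[1]-P[0]),np.linalg.norm(P[2]-P[0]),np.degrees(np.arctan2(u[1],u[0])))
m=(P[0]+P[1])/2-v*.046; print(m, m+.0425*u, m-.0425*u)
o=ctrl.get_obs()["eef_pos"]; print((m+.0425*u-o)/.05)
```

```text
[[ 0.3764 -0.3015  0.02  ]
 [ 0.5422 -0.2746  0.02  ]
 [ 0.3859 -0.3915  0.02  ]
 [ 0.4621 -0.2903  0.02  ]]
0.1679997666929276 0.09041887205009945 9.220762265715752
[ 0.46668017 -0.33348056  0.02      ] [ 0.50863099 -0.32667041  0.02      ] [ 0.42472934 -0.34029072  0.02      ]
[-0.00430879 -0.16357    -2.21486219]
```

Request:
{"op": "move_arm", "data": {
  "plan": [0,-0.1,-0.6,0,0,0,0,-0.1,-1.2,0,0,0,0,-0.1,-1.7,0,0,0,0,-0.1,-1.95,0,0,0,0,-0.1,-1.98,0,0,0,0,-0.1,-1.98,0,0,0]
}}

```text
time_s: 9.35
eef_pos: [0.5092, -0.3254, 0.0328]
eef_rot: [0.001, 0.641, 0.768, -0.0]
wrist_force: [-0.1, 0.7, -2.1]
opening: 0.456
grasp_force: 61.5
```

Request:
{"op": "move_arm", "data": {
  "plan": [0,0,-0.02,0,0,0,0,0,-0.04,0,0,0,0,0,-0.04,0,0,0]
}}

```text
time_s: 9.72
eef_pos: [0.5086, -0.3251, 0.03]
eef_rot: [0.0, 0.641, 0.768, -0.0]
wrist_force: [-0.2, 0.4, -2.6]
opening: 0.458
grasp_force: 61.5
```

Request:
{"op": "move_arm", "data": {
  "plan": [0,0,-0.02,0,0,0,0,0,-0.04,0,0,0,0,0,-0.04,0,0,0]
}}

```text
time_s: 10.1
eef_pos: [0.5086, -0.3251, 0.0287]
eef_rot: [0.0, 0.641, 0.768, -0.0]
wrist_force: [-2.8, 1.7, 5.0]
opening: 0.454
grasp_force: 62.4
```

Request:
{"op": "move_arm", "data": {
  "plan": [0,0,0,0,0,0,0,0,0,0,0,0,0,0,0,0,0,0],
  "grip": 56
}}

```text
time_s: 10.48
eef_pos: [0.5086, -0.3251, 0.0278]
eef_rot: [0.0, 0.641, 0.768, -0.0]
wrist_force: [0.0, -0.3, 0.1]
opening: 0.657
grasp_force: 0.0
```

Request:
{"op": "move_arm", "data": {
  "plan": [0,0,0.3,0,0,0,0,0,1.0,0,0,0,0,0,2.0,0,0,0,0,0,3.0,0,0,0,0,0,3.0,0,0,0]
}}

```text
time_s: 11.1
eef_pos: [0.5112, -0.3274, 0.1846]
eef_rot: [0.006, 0.641, 0.768, -0.0]
wrist_force: [-1.7, -0.7, 0.0]
opening: 0.656
grasp_force: 0.0
```

Request:
{"op": "move_arm", "data": {
  "plan": [-0.05,0.4,0,0,0,-0.18,-0.1,0.9,0,0,0,-0.36,-0.15,1.4,0,0,0,-0.54,-0.2,1.9,0,0,0,-0.72,-0.25,2.5,0,0,0,-0.9,-0.3,3.1,0,0,0,-1.08,-0.4,3.7,0,0,0,-1.25,-0.45,4.1,0,0,0,-1.4,-0.45,4.1,0,0,0,-1.4,-0.45,4.1,0,0,0,-1.4],
  "grip": 0
}}

```text
time_s: 12.35
eef_pos: [0.4861, -0.1205, 0.1778]
eef_rot: [0.0, 0.984, 0.176, -0.0]
wrist_force: [0.7, -0.2, 0.8]
opening: 0.001
grasp_force: 0.0
```

Run:
```python
from h import *
c=cam("wrist"); o=ctrl.get_obs(); print(o["eef_pos"],o["eef_rot"],o["opening"],o["wrist_force"])
np.savez("wA.npz",**{k:c[k] for k in("K","R","D","o","img")})
s=cam("scene")["img"][140:300,100:290]
cv2.imwrite("pics/wA.png",np.hstack([cv2.resize(c["img"],(512,384)),cv2.resize(s,(285,384),interpolation=cv2.INTER_CUBIC)]))
print(proj(c,[(.486,-.12,.078)])*.8)
```

```text
[ 0.48610896 -0.12071893  0.17780894] [1.72065369e-04 9.84509455e-01 1.75331410e-01 2.39836863e-06] -0.003980520377887334 [-1.13197796  0.5393669   0.41702897]
[[257.55302926 198.2725696 ]]
```

View pics/wA.png

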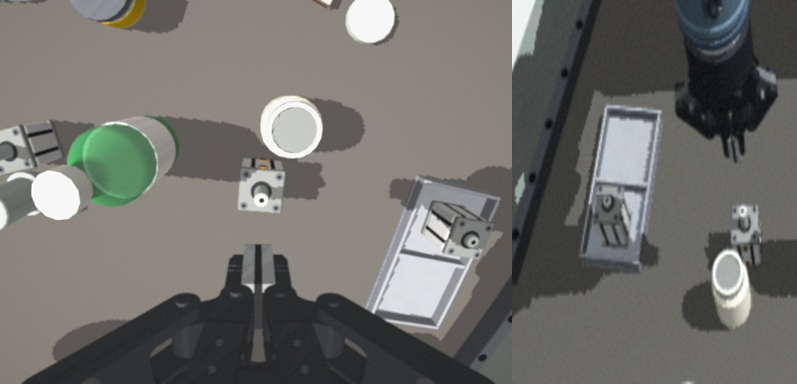

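Cylinder B stands upright in its compartment (right panel, (610,205)). Cylinder A's rod end is at (261,199) in the left panel (0.8 scale), and its body is nearly square to the fingers.

Run:
```python
from h import *
c=np.load("wA.npz"); o=ctrl.get_obs()["eef_pos"]
for z in(.076,.078): p=ray(c,np.array([(261,199)])/.8,z)[0]; print(p,(p-o)/.05)
P=ray(c,np.array([(239,212),(281,213),(285,174),(242,171)])/.8,.052)[:,:2]; e=np.roll(P,-1,0)-P
print(P.mean(0),np.linalg.norm(e,axis=1),np.degrees(np.arctan2(e[:,1],e[:,0]))%90)
```

```text
[ 0.4857429  -0.12307619  0.076     ] [-0.00750579 -0.04564456 -2.03533658]
[ 0.48637956 -0.1228154   0.078     ] [ 0.00522751 -0.04042871 -1.99533658]
[ 0.48366612 -0.12483242] [0.0379872  0.03645441 0.03740554 0.03819068] [18.77612223 16.12026199 16.16279781 15.30879404]
```

Request:
{"op": "move_arm", "data": {
  "plan": [0,-0.04,-0.6,0,0,-0.05,0,-0.04,-1.2,0,0,-0.05,0,-0.04,-1.7,0,0,-0.05,0,-0.04,-1.95,0,0,-0.05,0,-0.04,-2.0,0,0,-0.05,0,-0.04,-2.03,0,0,-0.05,0,-0.04,-2.03,0,0,-0.05]
}}

```text
time_s: 13.32
eef_pos: [0.4866, -0.1223, 0.0771]
eef_rot: [0.0, 0.989, 0.15, 0.001]
wrist_force: [0.5, 0.9, 0.5]
opening: 0.003
grasp_force: 0.0
```

Request:
{"op": "move_arm", "data": {
  "plan": [0,0,-0.03,0,0,0,0,0,-0.06,0,0,0,0,0,-0.06,0,0,0]
}}

```text
time_s: 13.7
eef_pos: [0.4868, -0.1223, 0.0742]
eef_rot: [0.001, 0.989, 0.15, 0.001]
wrist_force: [-0.6, -0.2, 5.1]
opening: 0.004
grasp_force: 2.7
```

Request:
{"op": "move_arm", "data": {
  "plan": [0,0,-0.03,0,0,0,0,0,-0.06,0,0,0,0,0,-0.06,0,0,0]
}}

```text
time_s: 14.08
eef_pos: [0.4869, -0.1224, 0.0715]
eef_rot: [0.001, 0.989, 0.15, 0.001]
wrist_force: [-1.7, 0.9, 7.4]
opening: 0.003
grasp_force: 4.1
```

Rising (5.1 to 7.4 N), which suggests this is the blocked one. Small steps to confirm.

Request:
{"op": "move_arm", "data": {
  "plan": [0,0,-0.02,0,0,0,0,0,-0.04,0,0,0,0,0,-0.04,0,0,0]
}}

```text
time_s: 14.45
eef_pos: [0.487, -0.1225, 0.0698]
eef_rot: [0.001, 0.989, 0.15, 0.001]
wrist_force: [-3.0, 1.4, 10.5]
opening: -0.002
grasp_force: 5.3
```

Request:
{"op": "move_arm", "data": {
  "plan": [0,0,-0.02,0,0,0,0,0,-0.03,0,0,0,0,0,-0.03,0,0,0]
}}

```text
time_s: 14.82
eef_pos: [0.4871, -0.1225, 0.0685]
eef_rot: [0.001, 0.989, 0.15, 0.001]
wrist_force: [-3.2, 0.8, 12.4]
opening: -0.001
grasp_force: 6.2
```

12.4 N and climbing steadily: A is blocked. Stop pressing, then grip it for the bin.

Request:
{"op": "move_arm", "data": {
  "plan": [0,0,0.3,0,0,0,0,0,0.9,0,0,0,0,0,1.2,0,0,0]
}}

```text
time_s: 15.2
eef_pos: [0.4868, -0.1223, 0.1286]
eef_rot: [0.001, 0.989, 0.15, 0.001]
wrist_force: [0.2, -0.5, -0.0]
opening: -0.0
grasp_force: 0.0
```

Request:
{"op": "move_arm", "data": {
  "plan": [0,0,0,0,0,0,0,0,0,0,0,0,0,0,0,0,0,0,0,0,0,0,0,0],
  "grip": 56
}}

```text
time_s: 15.7
eef_pos: [0.4856, -0.1218, 0.126]
eef_rot: [-0.0, 0.989, 0.15, -0.001]
wrist_force: [-0.4, -1.5, -0.4]
opening: 0.657
grasp_force: 0.0
```

Request:
{"op": "move_arm", "data": {
  "plan": [0,0,-0.7,0,0,0,0,0,-1.4,0,0,0,0,0,-1.8,0,0,0,0,0,-2.06,0,0,0,0,0,-2.06,0,0,0]
}}

```text
time_s: 16.32
eef_pos: [0.4854, -0.1217, 0.023]
eef_rot: [-0.001, 0.989, 0.15, -0.001]
wrist_force: [0.2, 1.6, 0.9]
opening: 0.655
grasp_force: 0.0
```

Request:
{"op": "move_arm", "data": {
  "plan": [0,0,0,0,0,0,0,0,0,0,0,0,0,0,0,0,0,0,0,0,0,0,0,0],
  "grip": 20
}}

```text
time_s: 16.82
eef_pos: [0.487, -0.1225, 0.0249]
eef_rot: [0.001, 0.989, 0.15, 0.001]
wrist_force: [0.6, -0.7, 6.8]
opening: 0.458
grasp_force: 61.8
```

Request:
{"op": "move_arm", "data": {
  "plan": [0,0,0.4,0,0,0,0,0,1.3,0,0,0,0,0,2.2,0,0,0,0,0,3.1,0,0,0,0,0,4.0,0,0,0,0,0,4.5,0,0,0,0,0.5,4.6,0,0,0,0,1.2,4.6,0,0,0,0.05,2.0,4.6,0,0,0,0.1,2.8,4.6,0,0,0]
}}

```text
time_s: 18.08
eef_pos: [0.4902, 0.0193, 0.253]
eef_rot: [-0.0, 0.989, 0.15, -0.001]
wrist_force: [1.1, -0.4, -3.5]
opening: 0.458
grasp_force: 61.4
```

Request:
{"op": "move_arm", "data": {
  "plan": [0,0.8,0,0,0,0,0,1.6,0,0,0,0,0.05,2.5,0,0,0,0,0.05,3.4,0,0,0,0,0.1,4.3,0,0,0,0,0.15,5.2,-0.5,0,0,0,0.15,6.0,-1.2,0,0,0,0.15,6.4,-2.0,0,0,0,0.15,6.4,-2.0,0,0,0]
}}

```text
time_s: 19.2
eef_pos: [0.4946, 0.3378, 0.1488]
eef_rot: [0.001, 0.989, 0.151, -0.005]
wrist_force: [-0.7, -0.2, -3.3]
opening: 0.454
grasp_force: 61.4
```

Run:
```python
from h import *
c=cam("wrist"); o=ctrl.get_obs()["eef_pos"]; print(o)
h=cv2.cvtColor(c["img"],cv2.COLOR_BGR2HSV)
for n in("scene","wrist"):
    c=cam(n); h=cv2.cvtColor(c["img"],cv2.COLOR_BGR2HSV)
    m=(((h[...,0]<8)|(h[...,0]>172))&(h[...,1]>150)&(h[...,2]>60)).astype(np.uint8)
    k,l,st,ce=cv2.connectedComponentsWithStats(m)
    for i in range(1,k):
        if st[i,4]>800:
            cn=cv2.convexHull(max(cv2.findContours((l==i).astype(np.uint8),0,2)[0],key=len)); P=ray(c,cn[:,0],.04)[:,:2]
            print(n,st[i],cv2.minAreaRect(P.astype(np.float32)))
```

```text
[0.49655729 0.33755827 0.15156208]
scene [ 425  118   74   92 4897] ((0.1734769344329834, 0.3198438584804535), (0.17062442004680634, 0.24772921204566956), 86.12755584716797)
scene [ 424  249   80   70 4355] ((0.4966271221637726, 0.33649203181266785), (0.15833157300949097, 0.1549174040555954), 12.240615844726562)
wrist [  212   122   239   213 36983] ((0.4953194260597229, 0.33694735169410706), (0.15040718019008636, 0.15059755742549896), 12.2103271484375)
wrist [165 442  38  38 857] ((0.2669971287250519, 0.38408949971199036), (0.02734839729964733, 0.06037569046020508), 71.27610778808594)
```

The bin rim measures 150 x 150 mm centred at (0.495, 0.337), so it is the smaller bin, and the arm is over its centre. Lower the cylinder.

Request:
{"op": "move_arm", "data": {
  "plan": [0,0,-0.6,0,0,0,0,0,-1.3,0,0,0,0,0,-2.0,0,0,0,0,0,-2.3,0,0,0,0,0,-2.36,0,0,0,0,0,-2.36,0,0,0]
}}

```text
time_s: 20.1
eef_pos: [0.4998, 0.3383, 0.0375]
eef_rot: [-0.0, 0.989, 0.15, 0.001]
wrist_force: [0.2, 0.4, -2.7]
opening: 0.461
grasp_force: 61.5
```

Request:
{"op": "move_arm", "data": {
  "plan": [0,0,-0.02,0,0,0,0,0,-0.05,0,0,0,0,0,-0.05,0,0,0]
}}

```text
time_s: 20.48
eef_pos: [0.4985, 0.3381, 0.0335]
eef_rot: [-0.0, 0.989, 0.15, 0.0]
wrist_force: [-0.6, 0.2, -3.2]
opening: 0.454
grasp_force: 61.5
```

Request:
{"op": "move_arm", "data": {
  "plan": [0,0,-0.05,0,0,0,0,0,-0.1,0,0,0,0,0,-0.1,0,0,0]
}}

```text
time_s: 20.85
eef_pos: [0.4986, 0.3381, 0.0289]
eef_rot: [0.0, 0.989, 0.15, -0.0]
wrist_force: [-3.3, -1.2, 3.4]
opening: 0.458
grasp_force: 62.3
```

Request:
{"op": "move_arm", "data": {
  "plan": [0,0,0,0,0,0,0,0,0,0,0,0,0,0,0,0,0,0],
  "grip": 56
}}

```text
time_s: 21.22
eef_pos: [0.4986, 0.338, 0.0283]
eef_rot: [-0.0, 0.989, 0.15, 0.0]
wrist_force: [-0.8, -0.0, 0.1]
opening: 0.656
grasp_force: 0.0
```

Request:
{"op": "move_arm", "data": {
  "plan": [0,0,0.3,0,0,0,0,0,1.0,0,0,0,0,0,2.0,0,0,0,0,0,3.0,0,0,0,0,0,3.2,0,0,0]
}}

```text
time_s: 21.85
eef_pos: [0.501, 0.3392, 0.1942]
eef_rot: [-0.001, 0.989, 0.15, 0.004]
wrist_force: [0.1, -0.3, 0.0]
opening: 0.657
grasp_force: 0.0
```

Request:
{"op": "move_arm", "data": {
  "plan": [-0.15,-0.5,0,0,0,0.1,-0.35,-1.3,0,0,0,0.2,-0.55,-2.2,0,0,0,0.29,-0.75,-3.1,0,0,0,0.29,-0.95,-4.0,0,0,0,0.29,-1.09,-4.68,0,0,0,0.29,-1.09,-4.68,0,0,0,0.29,-1.09,-4.68,0,0,0,0.29],
  "grip": 0
}}

```text
time_s: 22.85
eef_pos: [0.4441, 0.1043, 0.1884]
eef_rot: [-0.0, 0.957, 0.291, 0.0]
wrist_force: [0.5, 0.4, 0.2]
opening: 0.0
grasp_force: 0.0
```

Run:
```python
from h import *
c=cam("wrist"); o=ctrl.get_obs(); print(o["eef_pos"],o["eef_rot"],o["opening"])
np.savez("wC.npz",**{k:c[k] for k in("K","R","D","o","img")})
s=cam("scene")["img"][230:330,400:520]
cv2.imwrite("pics/wC.png",np.hstack([cv2.resize(c["img"],(512,384)),cv2.resize(s,(288,384),interpolation=cv2.INTER_CUBIC)]))
print(proj(c,[(.444,.104,.078)])*.8)
```

```text
[0.44406204 0.10460764 0.1883138 ] [-1.85599494e-04  9.56640497e-01  2.91271215e-01  6.14456145e-05] 0.0008892529711805816
[[258.16009262 194.58750786]]
```

View pics/wC.png

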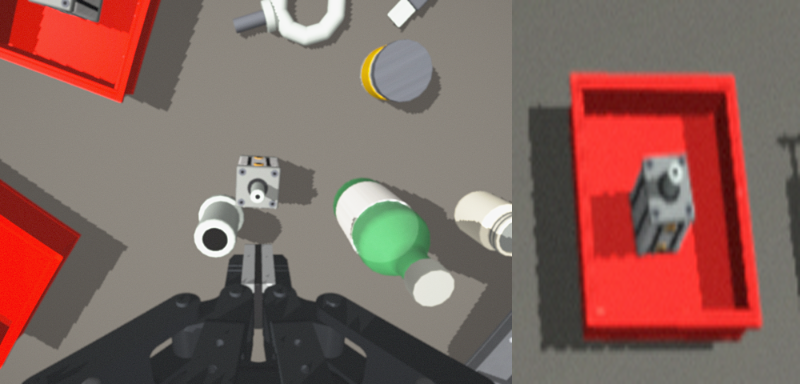

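Cylinder A stands upright in the small red bin (right panel). Cylinder C's rod end is at (257.5,197) in the left panel. The bush at (215,237) is to the lower left, clear of the finger lines.

Run:
```python
from h import *
c=np.load("wC.npz"); o=ctrl.get_obs()["eef_pos"]
p=ray(c,np.array([(257.5,197)])/.8,.078)[0]; print(p,(p-o)/.05)
g=cv2.resize(c["img"],(512,384))[150:215,228:290]
cv2.imwrite("pics/wC2.png",cv2.resize(c["img"][185:270,280:365],None,fx=7,fy=7,interpolation=cv2.INTER_CUBIC))
```

```text
[0.44192595 0.10327435 0.078     ] [-0.04290684 -0.03027701 -2.20563108]
```

View pics/wC2.png

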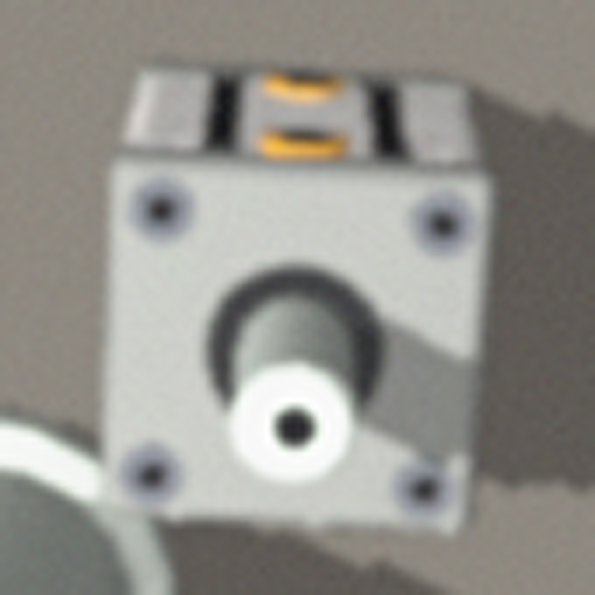

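C's body is turned about 3° clockwise in this view, so turn −0.05. Press.

Request:
{"op": "move_arm", "data": {
  "plan": [-0.03,-0.02,-0.7,0,0,-0.05,-0.03,-0.02,-1.4,0,0,-0.05,-0.03,-0.02,-1.9,0,0,-0.05,-0.03,-0.02,-2.15,0,0,-0.05,-0.03,-0.02,-2.22,0,0,-0.05,-0.03,-0.02,-2.26,0,0,-0.05,-0.03,-0.02,-2.26,0,0,-0.05]
}}

```text
time_s: 23.82
eef_pos: [0.4431, 0.1032, 0.0761]
eef_rot: [0.0, 0.964, 0.267, 0.001]
wrist_force: [-1.0, -0.8, 4.0]
opening: 0.001
grasp_force: 1.6
```

Request:
{"op": "move_arm", "data": {
  "plan": [0,0,-0.03,0,0,0,0,0,-0.06,0,0,0,0,0,-0.06,0,0,0]
}}

```text
time_s: 24.2
eef_pos: [0.4426, 0.103, 0.0724]
eef_rot: [-0.0, 0.964, 0.267, 0.0]
wrist_force: [-2.5, 1.6, 3.7]
opening: -0.003
grasp_force: 2.0
```

Request:
{"op": "move_arm", "data": {
  "plan": [0,0,-0.03,0,0,0,0,0,-0.06,0,0,0,0,0,-0.06,0,0,0]
}}

```text
time_s: 24.58
eef_pos: [0.4424, 0.103, 0.0691]
eef_rot: [-0.0, 0.964, 0.267, -0.0]
wrist_force: [-2.3, 0.7, 4.3]
opening: -0.002
grasp_force: 1.7
```

Request:
{"op": "move_arm", "data": {
  "plan": [0,0,-0.03,0,0,0,0,0,-0.06,0,0,0,0,0,-0.06,0,0,0]
}}

```text
time_s: 24.95
eef_pos: [0.4424, 0.1031, 0.0661]
eef_rot: [-0.0, 0.964, 0.267, -0.0]
wrist_force: [-1.5, 0.3, 3.4]
opening: 0.0
grasp_force: 1.7
```

Free. Continue home.

Request:
{"op": "move_arm", "data": {
  "plan": [0,0,-0.04,0,0,0,0,0,-0.08,0,0,0,0,0,-0.12,0,0,0,0,0,-0.15,0,0,0,0,0,-0.15,0,0,0]
}}

```text
time_s: 25.58
eef_pos: [0.4424, 0.103, 0.0586]
eef_rot: [-0.0, 0.964, 0.267, -0.0]
wrist_force: [-1.2, 0.9, 3.0]
opening: 0.001
grasp_force: 1.6
```

Request:
{"op": "move_arm", "data": {
  "plan": [0,0,-0.01,0,0,0,0,0,-0.02,0,0,0,0,0,-0.02,0,0,0]
}}

```text
time_s: 25.95
eef_pos: [0.4425, 0.103, 0.0578]
eef_rot: [0.0, 0.964, 0.267, -0.0]
wrist_force: [-2.2, 0.5, 3.4]
opening: 0.004
grasp_force: 2.0
```

Request:
{"op": "move_arm", "data": {
  "plan": [0,0,-0.01,0,0,0,0,0,-0.02,0,0,0,0,0,-0.02,0,0,0]
}}

```text
time_s: 26.32
eef_pos: [0.4426, 0.1031, 0.057]
eef_rot: [-0.0, 0.964, 0.267, 0.0]
wrist_force: [-2.5, 2.5, 7.1]
opening: -0.002
grasp_force: 3.8
```

Request:
{"op": "move_arm", "data": {
  "plan": [0,0,-0.01,0,0,0,0,0,-0.015,0,0,0,0,0,-0.015,0,0,0]
}}

```text
time_s: 26.7
eef_pos: [0.4427, 0.1032, 0.0566]
eef_rot: [-0.0, 0.964, 0.267, 0.0]
wrist_force: [-4.5, 2.2, 10.6]
opening: 0.004
grasp_force: 5.4
```

Request:
{"op": "move_arm", "data": {
  "plan": [0,0,-0.01,0,0,0,0,0,-0.015,0,0,0,0,0,-0.015,0,0,0]
}}

```text
time_s: 27.08
eef_pos: [0.4428, 0.1032, 0.0561]
eef_rot: [-0.0, 0.964, 0.267, 0.0]
wrist_force: [-5.4, 1.0, 14.7]
opening: 0.001
grasp_force: 6.9
```

Request:
{"op": "move_arm", "data": {
  "plan": [0,0,0.3,0,0,0,0,0,1.0,0,0,0,0,0,1.4,0,0,0]
}}

```text
time_s: 27.45
eef_pos: [0.4437, 0.1027, 0.1272]
eef_rot: [0.001, 0.964, 0.267, 0.001]
wrist_force: [0.2, -0.2, 0.0]
opening: -0.004
grasp_force: 0.0
```

Request:
{"op": "move_arm", "data": {
  "plan": [0,0,0,0,0,0,0,0,0,0,0,0,0,0,0,0,0,0,0,0,0,0,0,0],
  "grip": 56
}}

```text
time_s: 27.95
eef_pos: [0.442, 0.103, 0.1245]
eef_rot: [-0.0, 0.964, 0.267, -0.001]
wrist_force: [0.4, 0.1, 0.8]
opening: 0.656
grasp_force: 0.0
```

Request:
{"op": "move_arm", "data": {
  "plan": [0,0,-0.7,0,0,0,0,0,-1.4,0,0,0,0,0,-1.8,0,0,0,0,0,-2.04,0,0,0,0,0,-2.04,0,0,0]
}}

```text
time_s: 28.58
eef_pos: [0.4419, 0.103, 0.0226]
eef_rot: [-0.0, 0.964, 0.267, -0.001]
wrist_force: [-0.1, 0.5, 0.4]
opening: 0.656
grasp_force: 0.0
```

Request:
{"op": "move_arm", "data": {
  "plan": [0,0,0,0,0,0,0,0,0,0,0,0,0,0,0,0,0,0,0,0,0,0,0,0],
  "grip": 20
}}

```text
time_s: 29.08
eef_pos: [0.4434, 0.103, 0.0242]
eef_rot: [0.0, 0.964, 0.267, 0.001]
wrist_force: [-0.0, 0.9, 6.2]
opening: 0.458
grasp_force: 61.9
```

Request:
{"op": "move_arm", "data": {
  "plan": [0,0,0.4,0,0,0,0,0,1.3,0,0,0,0,0,2.2,0,0,0,0,0,3.1,0,0,0,0,0,4.0,0,0,0,0,0,4.5,0,0,0,0,-0.5,4.6,0,0,-0.1,0,-1.2,4.6,0,0,-0.2,0,-2.0,4.6,0,0,-0.3,0,-2.8,4.6,0,0,-0.4]
}}

```text
time_s: 30.32
eef_pos: [0.4417, -0.0379, 0.2526]
eef_rot: [-0.0, 0.998, 0.069, -0.001]
wrist_force: [0.8, 0.3, -3.2]
opening: 0.457
grasp_force: 61.6
```

Request:
{"op": "move_arm", "data": {
  "plan": [-0.05,-0.8,0,0,0,0,-0.1,-1.6,0,0,0,0,-0.15,-2.5,0,0,0,0,-0.2,-3.4,0,0,0,0,-0.3,-4.3,-0.5,0,0,0,-0.35,-5.2,-1.2,0,0,0,-0.35,-5.8,-2.0,0,0,0,-0.35,-5.94,-2.4,0,0,0,-0.35,-5.94,-2.4,0,0,0,-0.35,-5.94,-2.4,0,0,0]
}}

```text
time_s: 31.58
eef_pos: [0.4252, -0.3337, 0.1339]
eef_rot: [0.0, 0.998, 0.071, 0.0]
wrist_force: [1.0, 0.3, -2.4]
opening: 0.456
grasp_force: 61.6
```

Run:
```python
from h import *
print(ctrl.get_obs()["eef_pos"],ctrl.get_obs()["wrist_force"])
s=cam("scene")["img"][160:280,110:250]
cv2.imwrite("pics/s3.png",np.hstack([cv2.resize(s,(392,336),interpolation=cv2.INTER_CUBIC),cv2.resize(cam("wrist")["img"],(400,336))]))
```

```text
[ 0.42521514 -0.33370727  0.13387105] [ 0.98290675  0.26614452 -2.40153583]
```

View pics/s3.png

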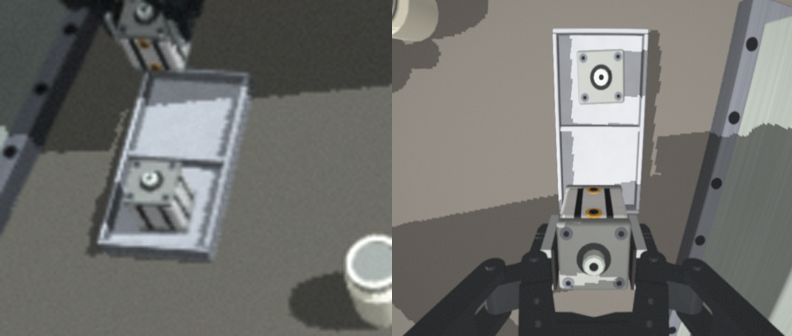

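The held cylinder hangs above the empty compartment, and cylinder B stands in the other (left panel (150,180), right panel (600,75)). Lower.

Request:
{"op": "move_arm", "data": {
  "plan": [0,0,-0.6,0,0,0,0,0,-1.2,0,0,0,0,0,-1.7,0,0,0,0,0,-1.97,0,0,0,0,0,-2.02,0,0,0,0,0,-2.02,0,0,0]
}}

```text
time_s: 32.42
eef_pos: [0.4257, -0.3345, 0.0333]
eef_rot: [0.001, 0.998, 0.07, 0.0]
wrist_force: [-0.5, -0.4, -2.7]
opening: 0.458
grasp_force: 61.7
```

Request:
{"op": "move_arm", "data": {
  "plan": [0,0,-0.03,0,0,0,0,0,-0.06,0,0,0,0,0,-0.06,0,0,0]
}}

```text
time_s: 32.8
eef_pos: [0.425, -0.3341, 0.0294]
eef_rot: [0.0, 0.998, 0.07, 0.0]
wrist_force: [0.4, 0.5, -2.6]
opening: 0.456
grasp_force: 61.7
```

Request:
{"op": "move_arm", "data": {
  "plan": [0,0,-0.02,0,0,0,0,0,-0.03,0,0,0,0,0,-0.03,0,0,0]
}}

```text
time_s: 33.17
eef_pos: [0.4251, -0.3341, 0.0282]
eef_rot: [0.0, 0.998, 0.07, 0.0]
wrist_force: [-2.1, 0.9, 3.4]
opening: 0.457
grasp_force: 62.5
```

Request:
{"op": "move_arm", "data": {
  "plan": [0,0,0,0,0,0,0,0,0,0,0,0,0,0,0,0,0,0],
  "grip": 56
}}

```text
time_s: 33.55
eef_pos: [0.4251, -0.3341, 0.0278]
eef_rot: [0.0, 0.998, 0.07, 0.0]
wrist_force: [0.9, 0.9, -0.8]
opening: 0.658
grasp_force: 0.0
```

Request:
{"op": "move_arm", "data": {
  "plan": [0,0,0.3,0,0,0,0,0,1.0,0,0,0,0,0,2.0,0,0,0,0,0,3.0,0,0,0,0,0.8,3.4,0,0,0,0,1.6,3.4,0,0,0,0,2.4,3.4,0,0,0,0,2.8,3.4,0,0,0,0,2.8,3.4,0,0,0]
}}

```text
time_s: 34.67
eef_pos: [0.4253, -0.1934, 0.1985]
eef_rot: [0.0, 0.997, 0.071, 0.0]
wrist_force: [0.3, -0.6, -0.4]
opening: 0.656
grasp_force: 0.0
```

Run:
```python
from h import *
# numeric check: rod-end white blobs near expected places; bystander drift by differencing
c=cam("scene"); a=cv2.imread("pics/scene0.png"); b=c["img"]
for n,p in(("B",(.5085,-.325,.062)),("C",(.4245,-.334,.062)),("A",(.498,.338,.08))):
    u,v=proj(c,[p])[0]; g=cv2.cvtColor(b,cv2.COLOR_BGR2GRAY)[int(v)-8:int(v)+9,int(u)-8:int(u)+9]
    y,x=np.unravel_index(g.argmax(),g.shape); print(n,(u,v),"bright at",x-8+int(u),y-8+int(v),g.max())
g=cv2.cvtColor(b,cv2.COLOR_BGR2GRAY).astype(int);h=cv2.cvtColor(a,cv2.COLOR_BGR2GRAY).astype(int)
for n,(u,v) in dict(jar=(246,263),tin=(323,301),bush=(370,210),knife=(318,360),stone=(228,340),eye=(369,317),bottle=(310,245),cap=(216,310)).items():
    w=(slice(v-10,v+11),slice(u-10,u+11)); print(n,abs(g[w]-h[w]).mean().round(1))
print(ctrl.get_obs()["eef_pos"])
```

```text
B (np.float64(163.62206013999253), np.float64(223.34298856505464)) bright at 164 224 230
C (np.float64(173.22571059576555), np.float64(191.71531710071685)) bright at 175 192 226
A (np.float64(467.8840939894841), np.float64(275.4225939526907)) bright at 469 276 226
jar 2.9
tin 1.6
bush 1.6
knife 1.6
stone 1.2
eye 1.4
bottle 2.4
cap 1.3
[ 0.42538565 -0.1943547   0.19844359]
```

All three rod ends are where upright cylinders should have them, and the bystanders have not moved. Hand in.

```bash
python3 -c "
from bench import ctrl
print(ctrl.hand_in())"
```

```text
the job is handed in; nothing more can be done
None
```

I handed the job in at about 35 s: the two free cylinders are pushed home and standing one to a compartment in the grey tray, and the blocked one (felt to about 12 N, not forced) is upright in the small red bin; no result came back.

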